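# Snap the lamp tube into its base

### The arm

A 6-joint arm with a two-finger parallel gripper is mounted at the origin on the work surface. World frame = base frame: x ahead of the robot, y to its left, z up, the work surface at z = 0. Lengths are in mm, angles in degrees, forces in N, time in s.
With the tool pointing down it reaches from about 300 to 850 mm from the base axis. Payload 4.2 kg.
Tool frame: the origin (TCP) lies on the centre line of the jaws, within the pads' length; the fingertips stand 11 mm ahead of it and the grasp point (between the pads) lies 8 mm behind it; z points along the fingers, y is the line along which they close (so a half turn about z gives the same grasp; the last joint's range is limited). The gripper opens to 91 mm and grips with 3 to 60 N. Pads are 32 mm wide; open, the fingers measure 118 mm over their backs; the gripper's body (76 mm by 178 mm) begins 60 mm behind the grasp point.
Start: joints at [67.38, 18.312, 89.639, -0, 72.044, -1.146], TCP at [210.504, 535.101, 197.876] pointing down, gripper open.
Joint ranges: [-177.97, 177.97], [-48.28, 115.42], [12.27, 149.76], [-77.06, 257.06], [2.81, 150.46], [-146.56, 146.56]. Speed limits (degrees/s): [147.25, 147.25, 180, 180, 180, 180].

### API

Orientations are given as [roll, pitch, yaw] about the fixed x, y, z axes, in that order (R = Rz(yaw) Ry(pitch) Rx(roll)).
In Python, from workcell import env, grab_frame, camera_model, models gives the robot as it stands.
- The arm moves only by the shell command python3 -m crank 'ROWS' [FORCE]. ROWS is text: rows parted by semicolons, each of 7 numbers parted by spaces: the closure, from -1 (fully open) to 1 (shut), so that 0 is half open, then the shift along the tool's x, y, z in mm, then the turn, a rotation vector about the tool's x, y, z in degrees. A call has 1 to 10 rows; each row shifts and turns the commanded pose from where the row before left it, along the tool's axes as they then stand; what a row does not reach is not made up. A row lasts 1/8 s, in which the tool goes at most 62.5 mm and 10.7 degrees, less where a joint would pass 70% of its speed; a pose out of reach is approached as far as the arm can. A call is refused whole if a number of a shift passes 62.5 or a number of a turn 10.7, either way. A call with a gripper value outside its range is refused whole. The fingers move at their own pace and stop on an object; FORCE is the grip in N (left out, the last holds). Time passes only in rows, so rows that do not move let the fingers close. It gives the time, the measured TCP pose, the force, the opening and the grip force at its end, in the units of the state.
- env.state(): the state, without advancing time (a new reading comes with each control period).
- grab_frame(name): name is "scene" or "top"; returns the picture (384x512x3 uint8, blue, green, red); there is no depth.
- camera_model(name): a dict with "K" (3x3 intrinsics, pixels), "k1" (the pictures are not rectified: a ray, as slopes to the right and down, at radius r is drawn at 1 + k1 r^2 times it, then the intrinsics apply), "R" (3x3) and "t" (3): a world point X has camera coordinates R X + t. Camera axes: x right, y down, z forward; pixel columns grow to the right and rows downward; lengths in mm; the calibration is good to about 2 mm. A picture is of the moment at which its call begins. camera_model takes no time and is no camera call.
- env.job_done(): hands the job in; it is judged then, once.
Trained networks look in the newest picture that a camera, given by its name, has taken for a name from the list of things; names that differ only in an ending like _2 or _b are one class to them, and where a whole thing is asked for, a point or a joint stands for the part that bears it (a point fixed in the world has none). Each returns a list of dicts, best first, with "p" (0 to 1); they miss things now and then, are a little off and sometimes report something else, mostly with a low value. They report only what shows in the picture. A call takes as long as a camera call. They do not tell look-alikes from the thing itself.
- models.search_frame(name, camera): "point" ([x, y, z] in mm, in world coordinates, good to about 4 mm: the middle of the surface that is visible of it).
The state is a dict: "time_s": time; "qpos": joint angles; "qvel": joint speeds; "effort": joint torques, N m; "ee_pos": TCP position; "ee_rot": TCP orientation; "force": force on the tool from outside, world axes, zero at the start; "torque": the same for the moment, N m; "gripper_width": finger opening in mm; "gripper_force": force on a finger pad.
Only numpy, scipy, OpenCV 4.12 (cv2) and the standard library are available. Lean on these libraries where they do the work, as an engineer would, in place of code of your own. Each camera call takes 0.05 s, during which the arm holds its last target. There are 200 camera calls.

### The job

Of the three lamp tubes lying on the bench, take the middle thickness, the one that fits the two spring clips of the white lamp base, and press it down sideways into both clips until it is fully home, about centred along the base. Press it in rather than dropping it, and leave the thinner and the thicker tube where they lie.

Things in the scene. Friction and masses are not known exactly. Their poses are not given: they have to be found in the camera images.
- tube: The lamp tube to fit: frosted white cylinder, 26 mm diameter, with a 27 mm square aluminium cap 12 mm long at each end; 170 mm over the caps, 70 to 140 g. It lies on its caps, so it does not roll. Origin: centre of the tube, on its axis (13.5 mm above the bench); its x axis runs along the tube. Both ends are alike.
- lamp_base: Lamp base fixed to the bench: white plate 200 x 54 x 10 mm with two C-shaped steel spring clips, each 14 mm wide, 50 mm either side of its origin along x, open upwards. Origin: centre of underside; x along base, z up. Fully home, a tube lies along x, its axis 40 mm above the bench. Clip mouth: 43 mm wide at 67 mm above the bench, narrowing to a 20 mm neck at 50 mm. Snapping in takes about 10 N in all.
- thin_tube: Same build and length as the lamp tube (170 mm over the caps, frosted white, square aluminium end caps, lying on them), but thinner: tube diameter 16 mm, caps 17 mm square. It rattles loosely in the clips: leave it alone. Origin: centre of the tube, on its axis (8.5 mm above the bench); its x axis runs along the tube.
- fat_tube: Same build and length as the lamp tube (170 mm over the caps, frosted white, square aluminium end caps, lying on them), but thicker: tube diameter 38 mm, caps 39 mm square. It is too big for the clips: leave it alone. Origin: centre of the tube, on its axis (19.5 mm above the bench); its x axis runs along the tube.
Mind the look-alikes: they are no part of the job. Leave any blue or green look-alike of the tube alone.

How it is judged (in metres and radians):
At the end, for the whole second after the job is handed in: The 26 mm tube lies at rest in both clips, fully home: its centre within 20 mm of the base's centre along the base, within 6 mm across it and within 5 mm of its home height of 40 mm above the bench, its axis within 0.1 rad of the base's x axis (x of tube in the frame of lamp_base between -0.02 and 0.02 m and y of tube in the frame of lamp_base between -0.006 and 0.006 m and z of tube in the frame of lamp_base between 0.035 and 0.045 m and angle between the x axis of tube and the x axis of lamp_base, either way round below 0.1 rad and linear speed of tube below 0.02 m/s); the robot touches nothing.
It fails at once if the thinner tube is moved more than 40 mm (distance of thin_tube from where it was at the start of the episode above 0.04 m).
It fails at once if the thicker tube is moved more than 40 mm (distance of fat_tube from where it was at the start of the episode above 0.04 m).
It fails at once if the tube is dropped or thrown into the clips (faster than 0.6 m/s within 60 mm of the base's centre and less than 25 mm above home) (linear speed of tube above 0.6 m/s and horizontal distance between tube and lamp_base below 0.06 m and z of tube in the frame of lamp_base below 0.065 m).
It also fails if it takes over 38 s, if anything falls off the work surface, if the arm or the gripper's body presses on something with over 40 N, if the wrist force passes 120 N, or if a joint passes its speed limit or range.

## Working session

There is one attempt and no reset: what is moved stays moved. The work goes in short steps, Python scripts to look and compute and a shell command to move; the robot and the scene stay as the last step left them, time stands still between calls to the robot, and variables do not carry over. Pictures are saved under pics/ and viewed, at most 10 in all, crops included, and the job is handed in when it is done.

```bash
mkdir -p pics; python3 - <<'E'
from workcell import env, grab_frame, camera_model, models
import cv2
for n in("scene","top"):
    cv2.imwrite(f"pics/{n}0.png",grab_frame(n))
    for o in("tube","lamp_base"):
        print(n,o,[( [round(v) for v in d["point"]],round(d["p"],2)) for d in models.search_frame(o,n)])
    c=camera_model(n);print(c)
print(env.state())
E
```

```text
scene tube [([338, -373, 27], 0.95), ([556, -416, 26], 0.85), ([570, -265, 24], 0.8)]
scene lamp_base [([532, 262, 12], 0.86)]
{'K': array([[362.47301361,   0.        , 261.71860196],
       [  0.        , 362.47301361, 190.66339746],
       [  0.        ,   0.        ,   1.        ]]), 'k1': -0.042009357553364685, 'R': array([[ 0.20717014,  0.9782636 , -0.00899185],
       [ 0.76995408, -0.1687122 , -0.61539166],
       [-0.6035323 ,  0.12056746, -0.78817019]]), 't': array([ -18.69632497, -315.95294214, 1222.84852731])}
top tube [([328, -370, 28], 0.93), ([544, -427, 22], 0.83), ([558, -263, 28], 0.78)]
top lamp_base [([510, 261, 11], 0.75)]
{'K': array([[492.04185965,   0.        , 243.34816767],
       [  0.        , 492.04185965, 191.42259258],
       [  0.        ,   0.        ,   1.        ]]), 'k1': 0.07468776384300188, 'R': array([[-0.02654024, -0.99952216, -0.01584493],
       [-0.99645498,  0.02771797, -0.07943037],
       [ 0.07983161,  0.01368066, -0.99671448]]), 't': array([ -50.63635597,  452.95513228, 1398.36051725])}
{'time_s': 0.3, 'qpos': array([ 6.73788290e+01,  1.83257816e+01,  8.96617450e+01,  5.05634432e-04,
        7.20440276e+01, -1.14651051e+00]), 'qvel': array([ 0.01440701, -0.01879342, -0.15290929, -0.02905862, -0.02342028,
       -0.0872124 ]), 'effort': array([-9.44278254e-04, -4.11943603e+01, -2.31822199e+01,  7.24732596e-02,
        4.18632163e-02, -8.37327366e-05]), 'ee_pos': array([210.43886017, 534.92688012, 197.58231497]), 'ee_rot': array([-1.79968462e+02, -1.11219570e-03,  1.58525183e+02]), 'force': array([-0.87693973, -1.42077715, -0.04901175]), 'torque': array([ 0.03398508, -0.01023098,  0.04271063]), 'gripper_force': 0.0, 'gripper_width': 91.62095269304507}
```

View pics/top0.png

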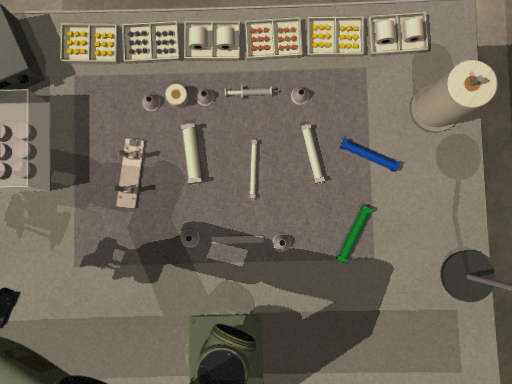

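View pics/scene0.png

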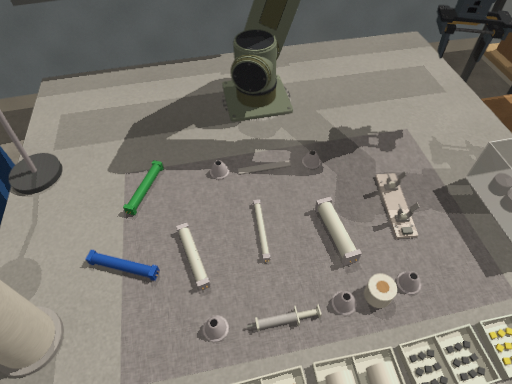

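The top view shows the fat tube at (192,153), the thin one at (254,168) and the middle one at (314,152). The base is at (130,172). The blue and green tubes are decoys. Next I'll measure the target and the base.

```bash
cat > h.py <<'E'
import numpy as np, cv2
from workcell import env, grab_frame, camera_model, models
def pix2w(n,uv,z):
    c=camera_model(n);uv=np.atleast_2d(np.array(uv,float))
    p=(uv-c["K"][:2,2])/c["K"][0,0]; q=p.copy()
    for _ in range(20): q=p/(1+c["k1"]*(q**2).sum(1,keepdims=True))
    d=np.c_[q,np.ones(len(q))]@c["R"]; o=-c["R"].T@c["t"]
    return (o+d*((z-o[2])/d[:,2:]))[:,:2]
def w2pix(n,X):
    c=camera_model(n);Y=np.atleast_2d(X)@c["R"].T+c["t"];q=Y[:,:2]/Y[:,2:]
    return q*(1+c["k1"]*(q**2).sum(1,keepdims=True))*c["K"][0,0]+c["K"][:2,2]
E
python3 - <<'E'
from h import *
im=cv2.imread("pics/top0.png")
a=cv2.resize(im[115:215,100:160],None,fx=6,fy=6,interpolation=2)[:600]
b=cv2.resize(im[105:205,285:345],None,fx=6,fy=6,interpolation=2)[:600]
cv2.imwrite("pics/c.png",np.hstack([a,b]))
g=im.min(2)
for nm,z,(x0,y0,x1,y1) in(("tube",14,(295,115,333,192)),("base",10,(108,130,155,215))):
    for th in (130,150,170):
        m=(g[y0:y1,x0:x1]>th).astype(np.uint8)
        cs,_=cv2.findContours(m,0,1)
        if not cs: continue
        k=max(cs,key=cv2.contourArea).reshape(-1,2)+[x0,y0]
        w=pix2w("top",k,z).astype(np.float32)
        (c,s,an)=cv2.minAreaRect(w); bx=cv2.boxPoints((c,s,an)); e=[bx[1]-bx[0],bx[2]-bx[1]]; e=max(e,key=np.linalg.norm)
        print(nm,th,np.round(c),np.round(s),round(np.degrees(np.arctan2(e[1],e[0]))%180,1))
E
```

```text
tube 130 [ 557. -265.] [169.  27.] 12.0
tube 150 [ 558. -265.] [169.  26.] 12.3
tube 170 [ 558. -260.] [145.  11.] 12.6
base 130 [519. 264.] [54. 84.] 173.2
base 150 [545. 261.] [50. 24.] 84.9
base 170 [536. 238.] [3. 0.] 179.4
```

View pics/c.png

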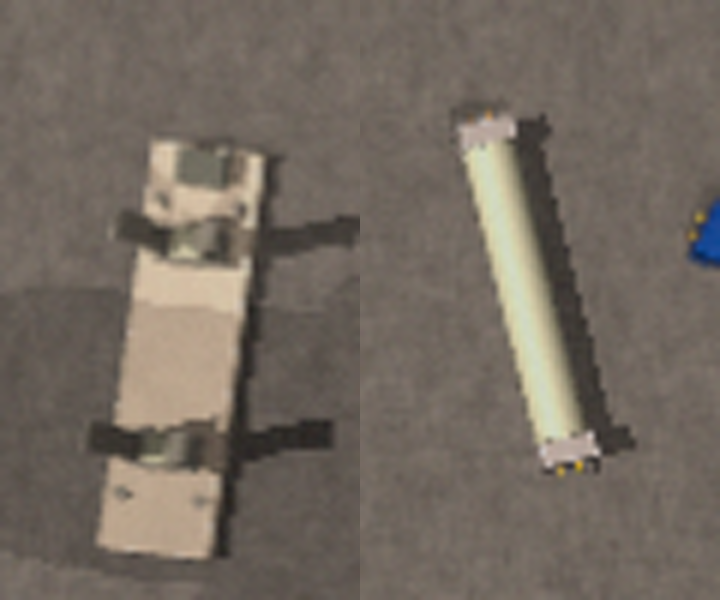

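The crops show the base's corners (6x crop) at about (150,138), (268,153), (215,558) and (97,545). The target tube is seen cleanly, with its rect fit giving (557,-265) and yaw 12°. I'll set off now.

```bash
python3 - <<'E'
from h import *
c=np.array([(150,138),(268,153),(215,558),(97,545)])/6+[99.6,114.6]
w=pix2w("top",c,10);print(w.round(),w.mean(0))
for i,j in((3,0),(2,1)):
    d=w[j]-w[i];print(np.linalg.norm(d),np.degrees(np.arctan2(d[1],d[0])))
E
python3 -m crank '-1 -30.8 -30.9 0 0 0 0;-1 -30.8 -30.9 0 0 0 0;-1 -30.8 -30.9 0 0 0 0;-1 -30.8 -30.9 0 0 0 0;-1 -30.8 -30.9 0 0 0 0;-1 -30.8 -30.9 0 0 0 0;-1 -30.8 -30.9 0 0 0 0;-1 -30.8 -30.9 0 0 0 0;-1 -30.8 -30.9 0 0 0 0;-1 -30.8 -30.9 0 0 0 0' 40
python3 -m crank '-1 -30.8 -30.9 0 0 0 0;-1 -30.8 -30.9 0 0 0 0;-1 -30.8 -30.9 0 0 0 0;-1 -30.8 -30.9 0 0 0 0;-1 -30.8 -30.9 0 0 0 0;-1 -30.8 -30.9 0 0 0 0;-1 -30.8 -30.9 0 0 0 0;-1 -30.8 -30.9 0 0 0 0;-1 -30.8 -30.9 0 0 0 0;-1 -30.8 -30.9 0 0 0 0'
python3 -m crank '-1 0 0 0 0 0 -8.4;-1 0 0 0 0 0 -8.4;-1 0 0 0 0 0 -8.4;-1 0 0 0 0 0 -8.3;-1 0 0 30 0 0 0;-1 0 0 30 0 0 0;-1 0 0 0 0 0 0;-1 0 0 0 0 0 0'
```

```text
[[619. 279.]
 [610. 222.]
 [414. 250.]
 [422. 306.]] [516.17384252 264.2175686 ]
199.08795766817903 -7.819557334111042
198.1916410928045 -8.030811681465002
time_s: 1.55
ee_pos: [384.4, 133.5, 198.0]
ee_rot: [180.0, 0.0, 158.5]
force: [0.5, -0.4, 0.2]
gripper_width: 90.9
gripper_force: 0.0
time_s: 2.8
ee_pos: [557.9, -266.9, 197.7]
ee_rot: [180.0, -0.0, 158.5]
force: [0.5, -0.0, 0.6]
gripper_width: 91.3
gripper_force: 0.0
time_s: 3.8
ee_pos: [558.2, -265.8, 138.9]
ee_rot: [-179.9, 0.1, -168.0]
force: [0.8, 0.6, 0.6]
gripper_width: 91.1
gripper_force: 0.0
```

```bash
python3 -m crank '-1 0 0 20 0 0 0;-1 0 0 20 0 0 0;-1 0 0 20 0 0 0;-1 0 0 20 0 0 0;-1 0 0 20 0 0 0;-1 0 0 10 0 0 0;-1 0 0 9 0 0 0;-1 0 0 5 0 0 0;-1 0 0 0 0 0 0'
python3 -m crank '0 0 0 0 0 0 0;0 0 0 0 0 0 0;0.5 0 0 0 0 0 0;1 0 0 0 0 0 0;1 0 0 0 0 0 0;1 0 0 0 0 0 0;1 0 0 0 0 0 0;1 0 0 0 0 0 0' 45
```

```text
time_s: 4.92
ee_pos: [557.6, -265.5, 13.9]
ee_rot: [180.0, 0.0, -168.0]
force: [0.3, 0.7, -0.1]
gripper_width: 91.1
gripper_force: 0.0
time_s: 5.92
ee_pos: [557.5, -265.5, 13.8]
ee_rot: [180.0, 0.0, -168.0]
force: [0.2, -0.1, -0.8]
gripper_width: 14.0
gripper_force: 0.0
```

```bash
python3 - <<'E'
from h import *
t=grab_frame("top");s=grab_frame("scene")
print(env.state()["gripper_width"],w2pix("top",[[557.5,-265.5,14]]),w2pix("scene",[[557.5,-265.5,14]]))
a=cv2.resize(t[90:215,260:385],(500,500),interpolation=2);b=cv2.resize(s[200:310,120:195],(300,440),interpolation=2)
o=np.zeros((500,800,3),np.uint8);o[:,:500]=a;o[:440,500:]=b
cv2.imwrite("pics/g1.png",o)
E
```

```text
6.016465164875045 [[312.42836569 153.015374  ]] [[191.83906415 254.7230871 ]]
```

View pics/g1.png

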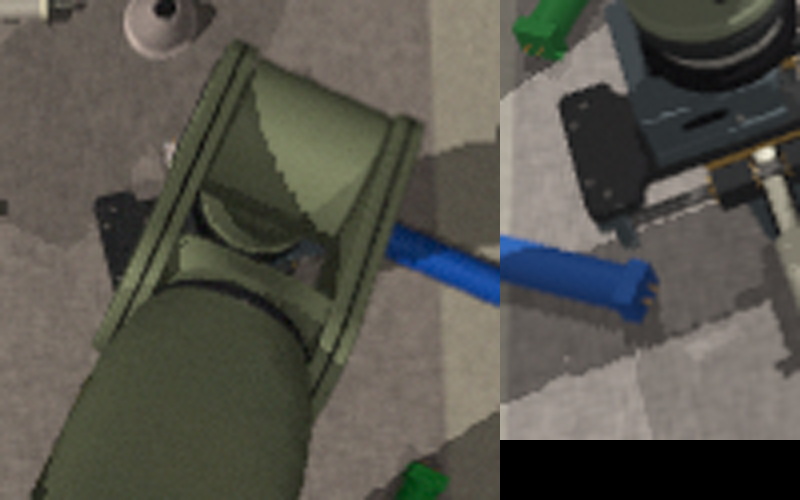

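The arm hides the grasp in the top view, so I need a wider crop from the scene camera.

```bash
python3 - <<'E'
from h import *
s=grab_frame("scene");print({k:env.state()[k] for k in("time_s","gripper_width","gripper_force")})
cv2.imwrite("pics/g2.png",cv2.resize(s[170:320,130:330],(800,600),interpolation=2))
E
```

```text
{'time_s': 6.075, 'gripper_width': 2.5474100554547703, 'gripper_force': 0.0}
```

View pics/g2.png

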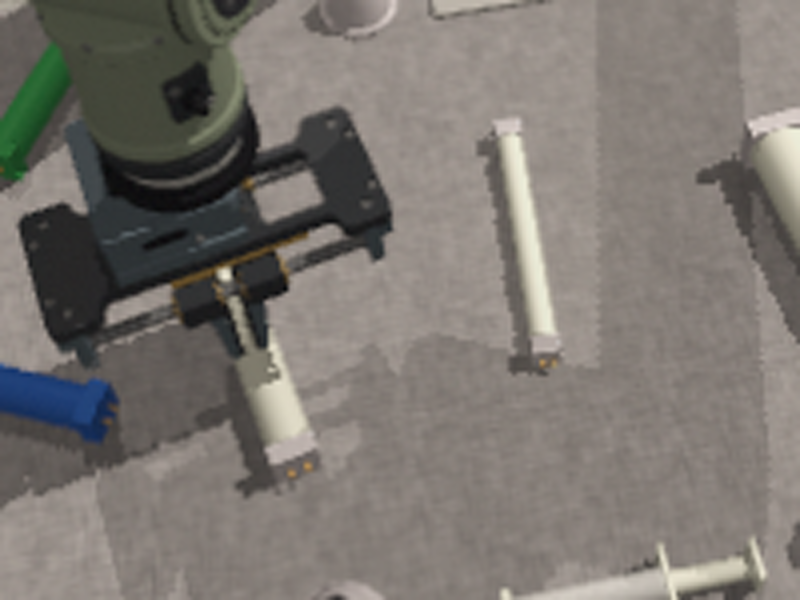

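The fingers straddle the middle tube in the picture, with tips near zoom pixels (232,355) and (262,345), which disagrees with the opening reading. I'll let a few rows pass and read it again.

```bash
python3 -m crank '1 0 0 0 0 0 0;1 0 0 0 0 0 0;1 0 0 0 0 0 0' 45
python3 - <<'E'
from h import *
s=env.state();print(s["gripper_width"],s["gripper_force"],s["force"],s["ee_pos"])
b=grab_frame("scene")
print(w2pix("scene",[[557.5,-265.5,3],[557.5,-265.5,14],[557.5,-265.5,40]])*4-np.array([520,680]))
cv2.imwrite("pics/g3.png",cv2.resize(b[225:285,155:235],(800,600),interpolation=2))
E
```

```text
time_s: 6.45
ee_pos: [557.5, -265.5, 13.8]
ee_rot: [180.0, 0.0, -168.0]
force: [0.1, 0.4, 0.2]
gripper_width: 0.0
gripper_force: 0.0
0.028252484144919942 0.0 [0.06362462 0.36449022 0.22162036] [ 557.50568165 -265.47659817   13.8198844 ]
[[250.38489321 347.75544183]
 [247.35625658 338.89234839]
 [239.94672934 317.19279404]]
```

View pics/g3.png

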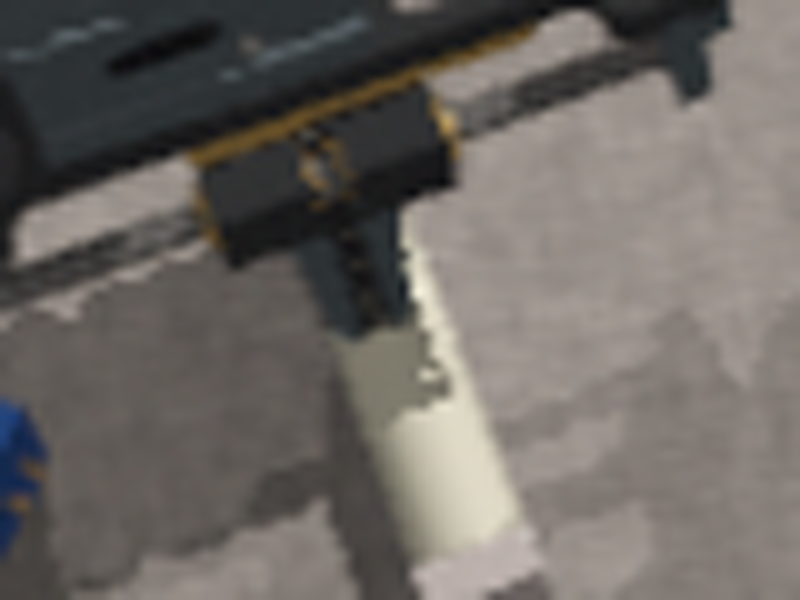

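The jaws are fully shut at (375,335) in this crop and appear to sit over the tube without having gripped it. I'll triangulate the tube from both cameras to check its height, and check the fingertips against the pose reading.

```bash
python3 - <<'E'
from h import *
from scipy.optimize import least_squares as L
def tri(a,b):
    r=L(lambda X:np.r_[w2pix("top",X)[0]-a,w2pix("scene",X)[0]-b],[500,0,10]);return r.x.round(1),r.fun.round(1)
def rect(n,x0,y0,x1,y1,th):
    g=cv2.imread(f"pics/{n}0.png").min(2)[y0:y1,x0:x1]
    k=max(cv2.findContours((g>th).astype(np.uint8),0,1)[0],key=cv2.contourArea).reshape(-1,2)+[x0,y0]
    b=cv2.boxPoints(cv2.minAreaRect(k.astype(np.float32)));b=b[np.argsort(b[:,1])];return b[:2].mean(0),b[2:].mean(0)
t=rect("top",295,115,333,192,140);s=rect("scene",168,215,218,298,150)
print(t,s)
print("tube",tri(t[0],s[1]),tri(t[1],s[0]))
t=rect("top",178,118,208,190,140);s=rect("scene",310,192,365,270,150);print("fat",t,s,tri(t[0],s[1]),tri(t[1],s[0]))
# where the tip pixel lies at several heights
for z in (3,14,27,40): print(z,pix2w("scene",[[192.5,258.5]],z).round())
s=env.state();print(s["qpos"].round(2),s["effort"].round(1))
E
```

```text
(array([305.01736, 124.9955 ], dtype=float32), array([319.57523, 181.14717], dtype=float32)) (array([181.79524, 223.63943], dtype=float32), array([203.27065, 283.54446], dtype=float32))
tube (array([ 638.3, -246.4,   22.5]), array([ 0.1,  0. ,  0.1, -0. ])) (array([ 474.1, -280.8,   25.9]), array([-0.2,  0. , -0.1,  0. ]))
fat (array([186.98462, 123.87692], dtype=float32), array([194.20001, 181.6    ], dtype=float32)) (array([323.5092 , 196.62486], dtype=float32), array([354.2789 , 255.96648], dtype=float32)) (array([649.8,  94.8,  33.8]), array([-0.4, -0.1, -0.3,  0. ])) (array([481.2,  75.5,  43.7]), array([-0.1, -0. , -0.1,  0. ]))
3 [[ 562. -266.]]
14 [[ 568. -265.]]
27 [[ 575. -263.]]
40 [[ 582. -262.]]
[-2.6530e+01  3.1320e+01  9.7360e+01  1.0000e-02  5.1320e+01 -1.2856e+02] [  0.  -48.3 -18.5  -0.1   0.   -0. ]
```

Triangulation puts the tube on the bench at about (556,-264). The front edge of the fingertips is seen near z≈25, so they closed just above the tube and the tool sits higher than the pose reading says. I'll open and feel downward for the bench in small steps.

```bash
python3 -m crank '-1 0 0 0 0 0 0;-1 0 0 0 0 0 0;-1 0 0 0 0 0 0;-1 0 0 0 0 0 0;-1 0 0 0 0 0 0;-1 0 0 0 0 0 0;-1 0 0 0 0 0 0;-1 0 0 0 0 0 0'
python3 -m crank '-1 0 0 3 0 0 0;-1 0 0 3 0 0 0;-1 0 0 0 0 0 0'
python3 -m crank '-1 0 0 2 0 0 0;-1 0 0 2 0 0 0;-1 0 0 2 0 0 0;-1 0 0 0 0 0 0'
```

```text
time_s: 7.5
ee_pos: [557.5, -265.5, 13.8]
ee_rot: [180.0, 0.0, -168.0]
force: [-0.6, 0.1, -0.5]
gripper_width: 77.6
gripper_force: 0.0
time_s: 7.88
ee_pos: [557.2, -265.3, 7.4]
ee_rot: [180.0, -0.0, -168.0]
force: [-0.4, 0.3, -0.0]
gripper_width: 91.3
gripper_force: 0.0
time_s: 8.38
ee_pos: [557.4, -265.4, 1.6]
ee_rot: [180.0, -0.0, -168.0]
force: [0.0, -0.5, -0.1]
gripper_width: 91.1
gripper_force: 0.0
```

No contact, although the reading puts the tips at z=-9. That confirms the height offset, so I'll keep feeling down.

```bash
python3 -m crank '-1 0 0 2 0 0 0;-1 0 0 2 0 0 0;-1 0 0 2 0 0 0;-1 0 0 0 0 0 0'
python3 -m crank '-1 0 0 1 0 0 0;-1 0 0 1 0 0 0;-1 0 0 1 0 0 0;-1 0 0 0 0 0 0'
```

```text
time_s: 8.88
ee_pos: [557.4, -265.4, -4.4]
ee_rot: [180.0, -0.0, -168.0]
force: [0.3, 1.0, -0.6]
gripper_width: 91.2
gripper_force: 0.0
time_s: 9.38
ee_pos: [557.4, -265.5, -7.3]
ee_rot: [180.0, -0.0, -168.0]
force: [0.6, 0.2, -0.3]
gripper_width: 91.1
gripper_force: 0.0
```

```bash
python3 - <<'E'
from h import *
b=grab_frame("scene");print(env.state()["ee_pos"],env.state()["force"])
cv2.imwrite("pics/g4.png",cv2.resize(b[205:295,145:245],(800,600),interpolation=2))
E
```

```text
[ 557.46621547 -265.47512854   -7.21812787] [ 0.83723877 -0.10258863 -0.74940326]
```

View pics/g4.png

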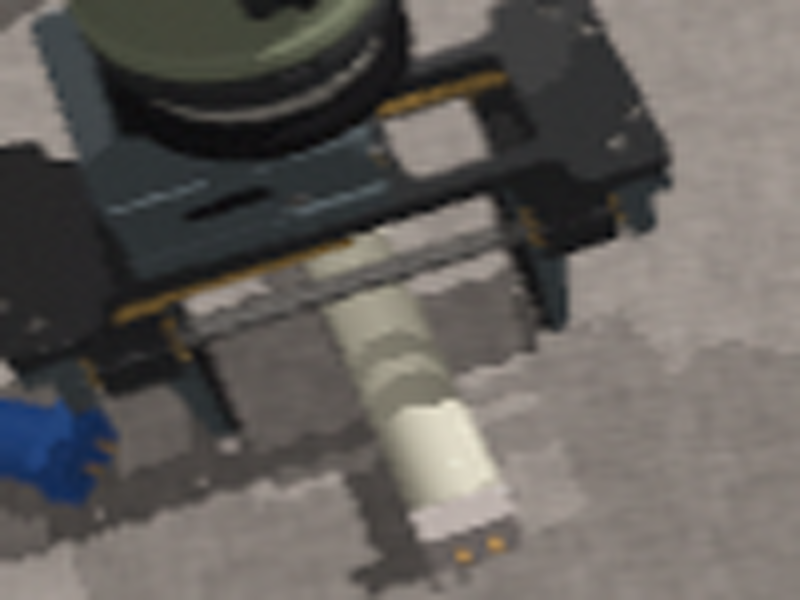

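The open jaws straddle the middle tube, with tips near (230,440) and (550,340) in the crop and the tube about centred between them. By my estimate the tips are a few mm above the bench, so I'll close.

```bash
python3 -m crank '0 0 0 0 0 0 0;0 0 0 0 0 0 0;0 0 0 0 0 0 0;0.3 0 0 0 0 0 0;1 0 0 0 0 0 0;1 0 0 0 0 0 0;1 0 0 0 0 0 0;1 0 0 0 0 0 0;1 0 0 0 0 0 0;1 0 0 0 0 0 0' 45
```

```text
time_s: 10.68
ee_pos: [557.4, -265.3, -7.2]
ee_rot: [180.0, -0.0, -168.0]
force: [-0.3, 1.7, -0.2]
gripper_width: 25.3
gripper_force: 45.0
```

The tube is gripped at 25.3 mm and 45 N. I'll lift it and carry it over the base.

```bash
python3 -m crank '1 0 0 10 0 0 0' >/dev/null 2>&1 && echo oops
```

```text
oops
```

I got that sign wrong: +z is down. I'll check the forces and lift straight away.

```bash
python3 -c "
from workcell import env
s=env.state();print(s['time_s'],s['ee_pos'],s['force'],s['gripper_width'],s['gripper_force'])"
python3 -m crank '1 0 0 -10 0 0 0;1 0 0 -10 0 0 0;1 0 0 -20 0 0 0;1 0 0 -20 0 0 0;1 0 0 -20 0 0 0;1 0 0 -20 0 0 0;1 0 0 -20 0 0 0;1 0 0 -20 0 0 0;1 0 0 -10 0 0 0;1 0 0 0 0 0 0'
python3 -m crank '1 -3 20 0 0 0 0;1 -5.8 40 0 0 0 0;1 -5.8 44 0 0 0 0;1 -5.8 44 0 0 0 0;1 -5.8 44 0 0 0 0;1 -5.8 44 0 0 0 0;1 -5.8 44 0 0 0 0;1 -5.8 44 0 0 0 0;1 -5.8 44 0 0 0 0;1 -5.8 44 0 0 0 0'
python3 -m crank '1 -5.8 44 0 0 0 0;1 -5.8 44 0 0 0 0;1 -3.5 26.5 0 0 0 0;1 0 0 0 0 0 5;1 0 0 0 0 0 5;1 0 0 0 0 0 5;1 0 0 0 0 0 5;1 0 0 0 0 0 0'
```

```text
10.8 [ 558.0599555  -265.26466355   -8.97733546] [-16.76240923  13.32701359  72.12199069] 25.470988459584255 45.02079427242279
time_s: 12.05
ee_pos: [557.7, -265.7, 132.9]
ee_rot: [-180.0, 0.0, -168.0]
force: [-0.5, -1.0, -0.7]
gripper_width: 25.0
gripper_force: 45.0
time_s: 13.3
ee_pos: [523.8, 151.2, 131.9]
ee_rot: [180.0, -0.1, -167.9]
force: [-0.1, 0.3, -1.7]
gripper_width: 25.3
gripper_force: 45.0
time_s: 14.3
ee_pos: [515.1, 264.5, 132.0]
ee_rot: [-180.0, -0.1, 172.1]
force: [-0.2, -0.3, -1.4]
gripper_width: 25.5
gripper_force: 45.0
```

The bench stopped the tips at a reading of about -9, so the true height is the reading plus roughly 20 mm and the tube is held at its axis. I'll look at it over the base.

```bash
python3 - <<'E'
from h import *
t=grab_frame("top");s=grab_frame("scene")
cv2.imwrite("pics/t1.png",t);cv2.imwrite("pics/s1.png",s)
e=np.array([516,264,0]);a=np.radians(-8);u=np.array([np.cos(a),np.sin(a),0])
for n in("top","scene"): print(n,w2pix(n,[e+85*u+[0,0,152],e-85*u+[0,0,152]]).round(1), w2pix(n,[e+[0,0,0]]).round())
A=cv2.resize(t[110:220,90:170],(400,550),interpolation=2);B=cv2.resize(s[130:240,350:430],(400,550),interpolation=2)
cv2.imwrite("pics/v1.png",np.hstack([A,B]))
E
```

```text
top [[121.  134.2]
 [112.4 198.4]] [[131. 173.]]
scene [[425.2 195.4]
 [401.1 139.9]] [[394. 205.]]
```

View pics/v1.png

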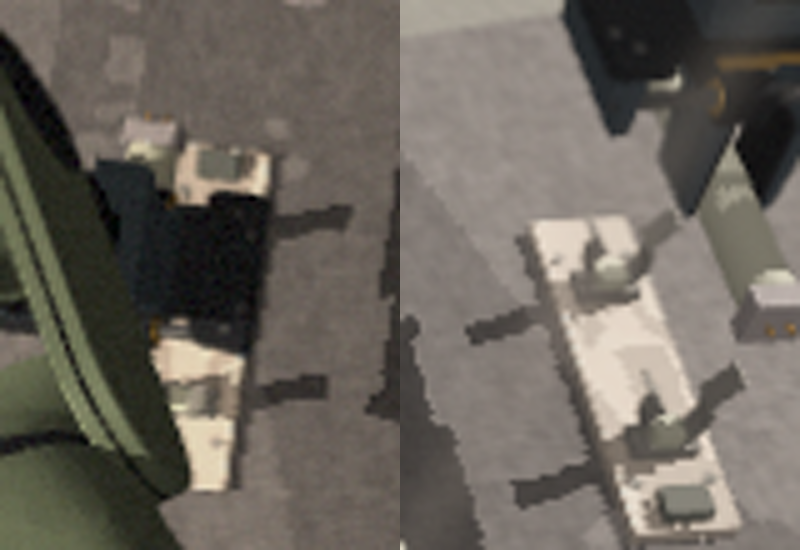

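The tube's +x cap is at top pixel (120,135) and scene pixel (425,193). I predicted (121,134) and (425,195), so the tube is square over my base estimate at a height of about 152 mm. I'll lower it to just above the clips and cross-check the base's position from the scene view.

```bash
python3 - <<'E'
from h import *
c=np.array([(532,222),(630,213),(742,522),(626,535)])/5+[350-80-.4,130-.4]
w=pix2w("scene",c,10);print(w.round(),w.mean(0).round(1))
E
python3 -m crank '1 0 0 10 0 0 0;1 0 0 15 0 0 0;1 0 0 15 0 0 0;1 0 0 15 0 0 0;1 0 0 8 0 0 0;1 0 0 0 0 0 0;1 0 0 0 0 0 0'
```

```text
[[414. 254.]
 [420. 310.]
 [617. 278.]
 [611. 219.]] [515.4 265.3]
time_s: 15.28
ee_pos: [517.0, 264.3, 70.3]
ee_rot: [180.0, 0.1, 172.0]
force: [0.3, -0.7, -0.8]
gripper_width: 25.1
gripper_force: 45.0
```

```bash
python3 -m crank '1 0 0 5 0 0 0;1 0 0 5 0 0 0;1 0 0 5 0 0 0;1 0 0 5 0 0 0;1 0 0 5 0 0 0;1 0 0 3 0 0 0;1 0 0 0 0 0 0'
python3 -m crank '1 0 0 2 0 0 0;1 0 0 2 0 0 0;1 0 0 2 0 0 0;1 0 0 2 0 0 0;1 0 0 0 0 0 0'
```

```text
time_s: 16.15
ee_pos: [516.4, 264.0, 41.6]
ee_rot: [-180.0, -0.0, 172.0]
force: [-0.6, 0.4, -1.6]
gripper_width: 25.3
gripper_force: 45.0
time_s: 16.77
ee_pos: [517.7, 265.2, 34.6]
ee_rot: [179.9, 0.1, 172.0]
force: [0.9, 4.4, 3.5]
gripper_width: 25.1
gripper_force: 45.0
```

Contact with the clips. Pressing on.

```bash
python3 -m crank '1 0 0 2 0 0 0;1 0 0 2 0 0 0;1 0 0 2 0 0 0;1 0 0 2 0 0 0;1 0 0 0 0 0 0'
python3 -m crank '1 0 0 2 0 0 0;1 0 0 2 0 0 0;1 0 0 1 0 0 0;1 0 0 0 0 0 0'
```

```text
time_s: 17.4
ee_pos: [518.0, 265.1, 26.9]
ee_rot: [179.8, 0.2, 172.0]
force: [-0.1, 4.8, 5.0]
gripper_width: 25.0
gripper_force: 45.0
time_s: 17.9
ee_pos: [516.7, 265.1, 20.1]
ee_rot: [179.9, 0.0, 172.0]
force: [1.9, 6.8, -2.6]
gripper_width: 25.3
gripper_force: 45.0
```

It snapped through the neck. I'll press until it seats.

```bash
python3 -m crank '1 0 0 1 0 0 0;1 0 0 1 0 0 0;1 0 0 0 0 0 0'
python3 -m crank '1 0 0 1 0 0 0;1 0 0 1 0 0 0;1 0 0 0 0 0 0'
```

```text
time_s: 18.27
ee_pos: [516.3, 264.6, 17.9]
ee_rot: [180.0, -0.0, 172.0]
force: [1.2, 6.8, -2.9]
gripper_width: 25.2
gripper_force: 45.0
time_s: 18.65
ee_pos: [516.3, 264.6, 17.3]
ee_rot: [180.0, -0.0, 172.0]
force: [-1.7, 5.2, 6.1]
gripper_width: 25.1
gripper_force: 45.0
```

Seated: resistance returns at a reading of about 17.5. I'll release and retreat.

```bash
python3 -m crank '0 0 0 0 0 0 0;0 0 0 0 0 0 0;0 0 0 0 0 0 0;0 0 0 0 0 0 0;0 0 0 0 0 0 0'
python3 -m crank '0 0 0 -10 0 0 0;0 0 0 -20 0 0 0;0 0 0 -30 0 0 0;0 0 0 -40 0 0 0;0 0 0 -40 0 0 0;0 0 0 -40 0 0 0;0 40 0 0 0 0 0;0 40 0 0 0 0 0;0 40 0 0 0 0 0;0 0 0 0 0 0 0'
python3 - <<'E'
from h import *
t=grab_frame("top");s=grab_frame("scene")
e=np.array([515.8,264.7,40]);a=np.radians(-8);u=np.array([np.cos(a),np.sin(a),0])
for n in("top","scene"): print(n,w2pix(n,[e+85*u,e-85*u]).round(1))
A=cv2.resize(t[110:220,90:170],(400,550),interpolation=2);B=cv2.resize(s[150:260,360:440],(400,550),interpolation=2)
cv2.imwrite("pics/v2.png",np.hstack([A,B]))
E
```

```text
time_s: 19.27
ee_pos: [516.5, 263.9, 16.7]
ee_rot: [-180.0, -0.0, 172.0]
force: [0.2, -0.0, 0.3]
gripper_width: 45.5
gripper_force: 0.0
time_s: 20.52
ee_pos: [395.6, 280.8, 197.9]
ee_rot: [180.0, 0.0, 172.2]
force: [0.2, 0.0, 0.5]
gripper_width: 45.8
gripper_force: 0.0
top [[131.2 142. ]
 [123.4 201.1]]
scene [[409.3 223.6]
 [389.2 170.1]]
```

View pics/v2.png

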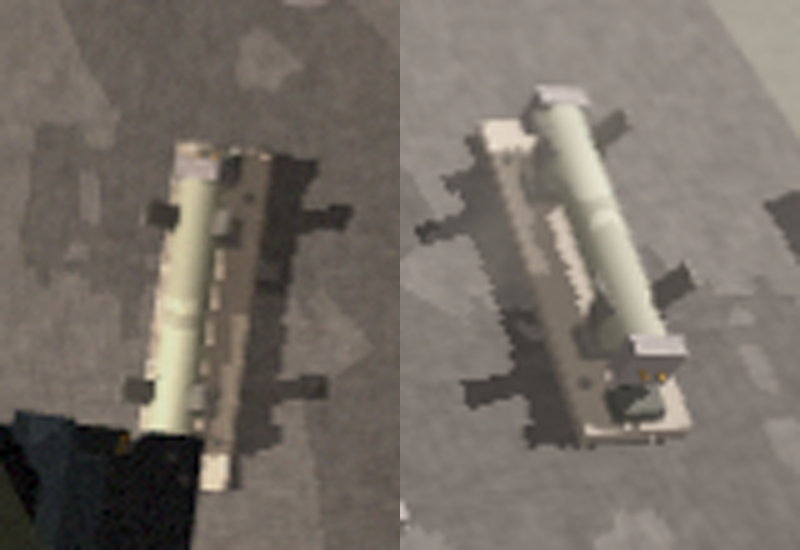

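From above, the tube sits midway between the clip prongs, which are at (160,215) and (228,225) with the tube at 195. In the scene view it lies in both clips. I'll check the height numerically from the near cap's top edge, at top (198,150) and scene (658,356).

```bash
python3 - <<'E'
from h import *
from scipy.optimize import least_squares as L
def tri(a,b):
    r=L(lambda X:np.r_[w2pix("top",X)[0]-a,w2pix("scene",X)[0]-b],[500,0,10]);return r.x.round(1),r.fun.round(1)
T=lambda x,y:np.array([x/5+89.6,y/5+109.6]);S=lambda x,y:np.array([x/5+279.6,y/5+149.6])
print("cap top edge +x", tri(T(198,150),S(658,356)))
# scene only: cap-top front edge at z=53.5 vs 73.5
for z in(53.5,73.5): print(z,pix2w("scene",[S(658,356)],z).round(),pix2w("top",[T(198,150)],z).round())
# base corner +x: top (178,142),(270,152); scene(582,440),(690,428)
print("base +x end",pix2w("top",[T(178,142),T(270,152)],10).round(), pix2w("scene",[S(582,440),S(690,428)],10).round())
for n in("tube",):
  for c in("top","scene"):
    print(c,[([round(v) for v in d["point"]],round(d["p"],2)) for d in models.search_frame(n,c)])
E
```

```text
cap top edge +x (array([602.7, 252.4,  56.4]), array([0.7, 0.3, 0.6, 0. ]))
53.5 [[601. 253.]] [[604. 255.]]
73.5 [[612. 241.]] [[600. 250.]]
base +x end [[618. 277.]
 [610. 224.]] [[614. 221.]
 [619. 276.]]
top [([548, -426, 21], 0.96), ([328, -367, 30], 0.7), ([527, 262, 53], 0.68)]
scene [([557, -419, 24], 0.85), ([336, -370, 28], 0.85), ([530, 256, 55], 0.81)]
```

The cap top triangulates to z≈56 (53.5 expected when fully home), and the tube is offset about 3 mm along the base. Handing in.

```bash
python3 -c "
from workcell import env
print(env.job_done())"
```

```text
the job is handed in; nothing more can be done
None
```

I pressed the 26 mm tube into both clips and handed the job in. By camera it is fully home and about 3 mm off centre along the base, the other tubes were not touched, and no verdict came back; one wrong-way row read 72 N at the wrist (limit 120 N) before the lift.

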